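# Turn the forming block round in its quick-release mount

### The arm

A 7-joint arm with a two-finger parallel gripper is mounted at the origin on a cart in front of the work surface, level with it; the furniture and walls round the work are solid. World frame = base frame: x ahead of the robot, y to its left, z up, the work surface at z = 0. Lengths are in m, angles in rad, forces in N, time in s.
With the tool pointing down it reaches from about 0.425 to 0.825 m from the base axis. Payload 3.6 kg.
Tool frame: the origin (TCP) lies midway between the tips of the shut fingers; the grasp point (between the pads) lies 19 mm behind it; z points along the fingers, y is the line along which they close (so a half turn about z gives the same grasp; the last joint's range is limited). The gripper opens to 93 mm and grips with 3 to 60 N. Pads are 15 mm wide; open, the fingers measure 128 mm over their backs; the gripper's body (75 mm by 188 mm) begins 65 mm behind the grasp point.
Start: joints at [1.075, 0.615, -0.013, 1.423, 0.008, 1.103, -0.04], TCP at [0.294, -0.58, 0.219] pointing down, gripper open.
Joint ranges: [-3.12, 3.12], [-0.3, 2.06], [-1.34, 1.32], [0.26, 2.42], [-1.36, 4.5], [0.01, 1.98], [-2.84, 2.84]. Speed limits (rad/s): [2.79, 2.79, 3.14, 3.14, 3.14, 3.14, 3.14].

### API

Orientations are given as a rotation vector (axis times angle).
In Python, from bench import bot gives the robot as it stands.
- The arm moves only by the shell command python3 -m jog 'ROWS' [FORCE]. ROWS is JSON, a list that holds one entry, the list of rows, each a list of 5 numbers: the gripper's target within -1 to 1 (shut at 1, half-way at 0, fully open at -1), then the shift along the tool's x, y, z as a fraction of full scale, then the turn about the tool's z as a fraction of full scale. A call has 1 to 20 rows; each row is the pose to reach, as a shift and turn from the pose commanded when the call began, along the tool's axes at that moment; what a row does not reach only later rows make up. Full scale, the value 1, is 20 cm for a shift and 120 degrees for a turn. A row lasts 1/10 s, in which the tool goes at most 50 mm and 8.59 degrees, less where a joint would pass 70% of its speed; a pose out of reach is approached as far as the arm can. A call with a number of a shift or a turn outside -1 to 1 is refused whole. A call with a gripper value outside its range is refused whole. The fingers move at their own pace and stop on an object; FORCE is the grip in N (left out, the last holds). Time passes only in rows, so rows that repeat a pose let the fingers close. It gives the time, the measured TCP pose, the force, the opening and the grip force at its end, in the units of the state.
- bot.sense(): the state, without advancing time (a new reading comes with each control period).
- bot.capture(name): name is "scene" or "top"; returns a dict with "frame" (400x640x3 uint8, red, green, blue), "K" (3x3 intrinsics, pixels), "T" (4x4, takes a point from camera to world coordinates). Camera axes: x right, y down, z forward; pixel columns grow to the right and rows downward; lengths in m; the calibration is good to about 2 mm. A picture is of the moment at which its call begins. There is no depth.
- bot.hand_in(): hands the job in; it is judged then, once.
The state is a dict: "clock": time; "q": joint angles; "qvel": joint speeds; "joint_torque": joint torques, N m; "eef_pos": TCP position; "eef_rot": TCP orientation; "ft_force": force on the tool from outside, world axes, zero at the start; "torque": the same for the moment, N m; "width": finger opening in m; "finger_force": force on a finger pad.
Only numpy, scipy, OpenCV 4.12 (cv2) and the standard library are available. Lean on these libraries where they do the work, as an engineer would, in place of code of your own. Each camera call takes 0.05 s, during which the arm holds its last target. There are 200 camera calls.

### The job

The wire is to be rounded next, so turn the two-ended steel forming block round in its dovetail mount: press the catch so that the block springs free, slide it out, lay it down on the bench, take it by its other (grooved) end and slide it back in the other way round until it is fully home and the catch has clicked in, with the plain end inside and the grooved end standing out. Leave the other things on the bench where they lie.

Things in the scene. Friction and masses are not known exactly. Their poses are not given: they have to be found in the camera images.
- mount: Grey quick-release mount screwed to the bench: 98 x 86 mm base plate, two cheeks 28 mm high, back stop. Origin on the bench under the channel; +x points INTO the channel (the way the block slides in), +y to the catch, z up. Channel along x, open at the top: floor 6 mm up, 38 mm wide (1 mm spare each side of the block); cheeks x = -36 to +48 mm, flared lead-ins (52 mm wide) from x = -50.
- landing (a point): Point on top of the landing in front of the mouth (x = -58 mm of the mount): a tongue 28 mm wide, level with the channel floor (6 mm up), reaching out to x = -66 mm. Rest the block's leading end on it, level, then slide in: low dovetail rails (x = -34 to +36 mm) hold the foot down and let it in only within 1.5 mm of the floor.
- seat (a point): Where block_mid is when the block is home (x = -26, y = 0 mm of the mount, 17.5 mm above the bench). The block then reaches from x = -86 to +34 mm: 50 mm of it stand out of the straight cheeks (36 mm out of the lead-ins); the rest lies between the cheeks, where its sides cannot be gripped.
- back_stop (a point): Middle of the back stop's face (x = +36 mm of the mount). A sprung pin in it pushes the block out over the last 14 mm (3.5 N, growing to 5 N at home). The block can be pushed 2 mm beyond home, on to this face, so that the catch snaps in; let go, it backs up against the catch. Pushing it in takes up to 15 N in all; the slideways are smooth.
- catch_pad (a point): Centre of the top of the catch's ribbed dark thumb pad, 20 x 20 mm, beside the +y cheek (x = -2, y = +48 mm of the mount), 22 mm above the bench at rest. Pressed straight down 8 to 9 mm (2 N, growing to 4 N, then a hard stop at 10 mm) it frees the block and the ejector at once drives the block some 14 mm out of the mouth, where it stays when the pad is let go.
- catch (a joint): Angle (rad) of the catch about its pin along the channel: 0 = nose in the channel (latched, or channel empty); it grows as the pad is pressed or as the block's flank pushes the nose aside (about 0.2 while the block is part-way in). Nose clear of the block at 0.3; hard stop at 0.40; a spring returns it to 0.
- block_mid (a point): Middle of the two-ended steel forming block, half-way up (11.5 mm above its underside). A bar 120 mm long, about 0.32 kg: body 36 mm wide and 12 mm high with upright flanks, on a dovetail foot 26 mm wide and 11 mm high along its whole length (23 mm high in all). It lies steadily on its foot.
- block: The same block; origin on its underside below the middle, +x along the bar to the grooved end, z up. One end is plain, flat on top; the other has three half-round grooves (4, 6, 8 mm wide) across the top. It fits the mount either way round: both flanks have catch notches 18 to 29 mm from the middle, towards each end. At the start it is latched home with the plain end out.
- plain_grip (a point): Point inside the block 43 mm from its middle towards the plain end, 17 mm above its underside (half-way up its body): the place to grip across the 36 mm flanks by the plain end.
- groove_grip (a point): The like point 43 mm from the middle towards the grooved end, 17 mm above the underside.
- calliper: Steel vernier calliper, 56 x 156 x 8 mm, lying on the bench to the right; bystander. Origin under its middle.
- charcoal: Black charcoal block 58 x 88 x 30 mm; bystander. Origin under its middle.
- tweezers: Cross-lock tweezers, 169 x 21 x 10 mm, lying; bystander. Origin under the middle, +x to the tip.
- pin_vice: Steel pin vice 12 x 85 x 12 mm lying beside the mount, beyond the catch pad; bystander. Origin under its middle.
- flux_pot: Low green screw-lid pot, 40 mm across, 24 mm high, beyond the mount; bystander. Origin under its middle.

How it is judged:
By the outcome, as a careful person would: the job done as asked, in the order asked, and still so for the second after the job is handed in, with the robot touching nothing.
It also fails if it takes over 67 s, if anything falls off the work surface, if the arm or the gripper's body presses on something with over 40 N, if the wrist force passes 120 N, or if a joint passes its speed limit or range.

## Working session

There is one attempt and no reset: what is moved stays moved. The work goes in short steps, Python scripts to look and compute and a shell command to move; the robot and the scene stay as the last step left them, time stands still between calls to the robot, and variables do not carry over. Pictures are saved under pics/ and viewed, at most 10 in all, crops included, and the job is handed in when it is done.

```bash
mkdir -p pics; ls
python3 - <<'E'
from bench import bot
import cv2
s=bot.sense();print({k:s[k] for k in('clock','eef_pos','eef_rot','width','ft_force')})
for n in('scene','top'):
    c=bot.capture(n);cv2.imwrite(f'pics/{n}0.png',c['frame'][:,:,::-1]);print(c['K'].tolist(),c['T'].round(4).tolist())
E
```

```text
pics
{'clock': 0.0, 'eef_pos': array([ 0.293914  , -0.57889242,  0.2174937 ]), 'eef_rot': array([-3.05294527e+00, -7.30756388e-01,  1.04858451e-03]), 'width': 0.09314526617085621, 'ft_force': array([-0.40689823,  0.50209441,  0.1128441 ])}
[[362.1692272232698, 0.0, 320.2030238877389], [0.0, 362.1692272232698, 200.3707204893973], [0.0, 0.0, 1.0]] [[-0.8523, -0.3422, 0.3956, 0.1805], [-0.5227, 0.5853, -0.6199, 0.3101], [-0.0194, -0.7351, -0.6777, 0.6854], [0.0, 0.0, 0.0, 1.0]]
[[363.56655432222897, 0.0, 319.5334330739343], [0.0, 363.56655432222897, 204.7005421151529], [0.0, 0.0, 1.0]] [[-0.0144, -0.9895, 0.1436, 0.4339], [-0.9997, 0.0117, -0.0197, -0.2611], [0.0178, -0.1439, -0.9894, 1.0706], [0.0, 0.0, 0.0, 1.0]]
```

View pics/top0.png

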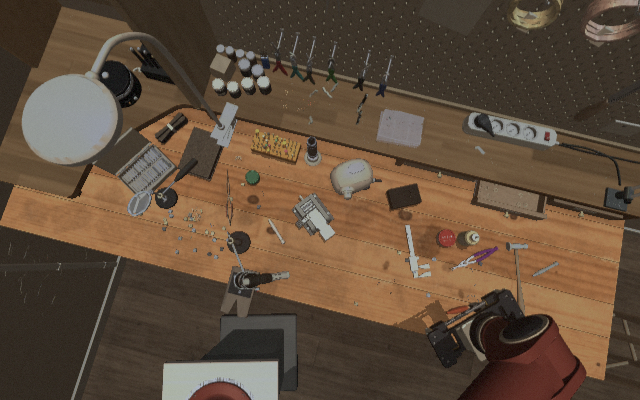

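View pics/scene0.png

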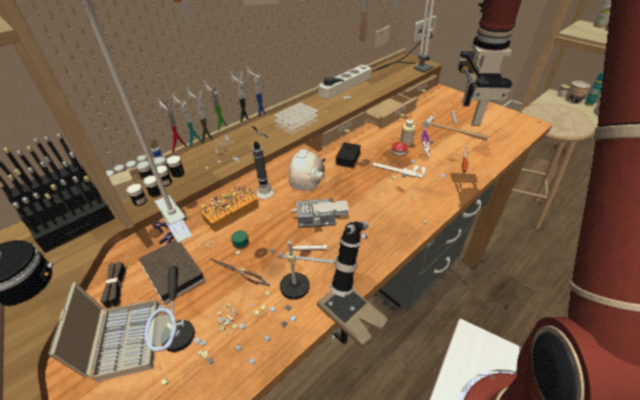

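The top view shows the mount at about (315,215), with the block poking out to the lower right. The pin vice is at (277,231), the pot at (252,177), the charcoal at (404,197) and the calliper at (412,250). I'll enlarge the mount in both views.

Run:
```python
import cv2,numpy as np
t=cv2.imread('pics/top0.png')[180:255,265:365];s=cv2.imread('pics/scene0.png')[180:240,275:365]
a=cv2.resize(t,None,fx=8,fy=8,interpolation=cv2.INTER_CUBIC);b=cv2.resize(s,None,fx=8,fy=8,interpolation=cv2.INTER_CUBIC)
cv2.imwrite('pics/topc.png',a);cv2.imwrite('pics/scenec.png',b)
```

```text
(no output)
```

View pics/topc.png

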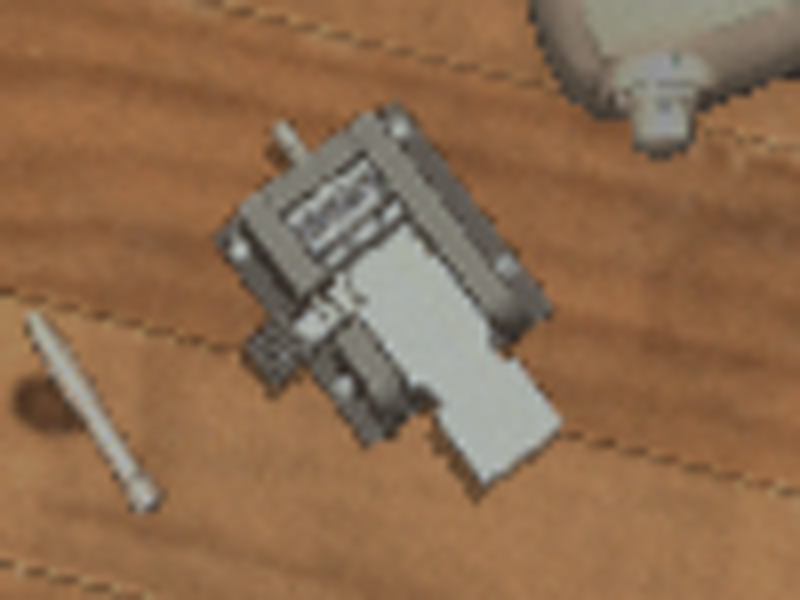

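View pics/scenec.png

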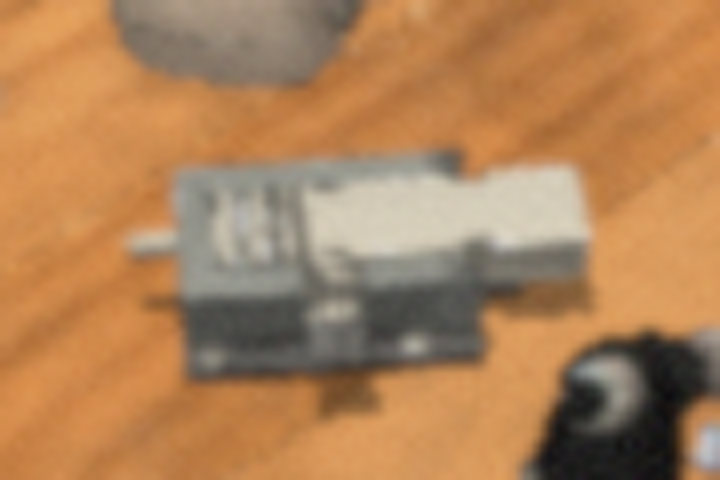

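The top crop shows the block's plain end at (562,420) and (487,487), the pad at about (274,355), and the base corners at (548,310), (375,440) and (220,240). The scene crop shows the block's end at (583,168) and (590,240), and the base corners at (187,378) and (483,355). I'll fit the mount pose to these points.

```bash
cat > h.py <<'E'
import numpy as np
from bench import bot
from scipy.optimize import least_squares
def proj(c,P):
    T=np.asarray(c['T']);p=(np.asarray(P)-T[:3,3])@T[:3,:3];q=p@np.asarray(c['K']).T;return q[:,:2]/q[:,2:]
def ray(c,uv,z):
    T=np.asarray(c['T']);d=T[:3,:3]@np.linalg.solve(c['K'],[*uv,1]);o=T[:3,3];return o+d*(z-o[2])/d[2]
def w(m,P):
    P=np.atleast_2d(P);c,s=np.cos(m[2]),np.sin(m[2]);return np.c_[m[0]+c*P[:,0]-s*P[:,1],m[1]+s*P[:,0]+c*P[:,1],P[:,2]]
def un(px,off,f=8): return (np.array(px)+.5)/f-.5+off
E
python3 - <<'E'
from h import *
t=bot.capture('top');s=bot.capture('scene')
Pt=np.array([[-86,-18,29],[-86,18,29],[-2,48,22],[-50,-43,6],[-50,43,6],[48,43,6],[34,-18,29]])/1e3
ut=un([[562,420],[487,487],[274,355],[548,310],[375,440],[220,240],[405,228]],[265,180])
Ps=np.array([[-86,-18,29],[-86,18,29],[48,43,6],[-50,43,6]])/1e3
us=un([[583,168],[590,240],[187,378],[483,355]],[275,180])
def fit(pt,ps):
    f=lambda m:np.r_[(proj(t,w(m,Pt))-ut).ravel()*pt,(proj(s,w(m,Ps))-us).ravel()*ps]
    r=least_squares(f,[.45,-.25,1.0]);print(r.x.round(4),np.degrees(r.x[2]).round(2));print(f(r.x).round(1).reshape(-1,2).tolist());return r.x
fit(1,0);fit(0,1);m=fit(1,1)
for z,uv in((.006,(277,231)),(.024,(252,177))):print(ray(t,uv,z).round(3))
E
```

```text
[ 0.5593 -0.2631  0.611 ] 35.01
[[1.0, 2.1], [0.2, 1.1], [1.3, 0.1], [1.9, 1.4], [-0.2, 2.3], [-0.2, 0.3], [-3.8, -7.5], [0.0, -0.0], [0.0, 0.0], [0.0, -0.0], [0.0, -0.0]]
[ 0.5615 -0.2607  0.6223] 35.66
[[0.0, 0.0], [-0.0, 0.0], [0.0, -0.0], [0.0, 0.0], [-0.0, 0.0], [-0.0, -0.0], [-0.0, -0.0], [-0.7, 0.0], [0.2, 0.4], [-0.3, -0.4], [0.7, 0.0]]
[ 0.5603 -0.2624  0.6122] 35.08
[[0.7, 1.7], [-0.0, 0.8], [1.0, -0.2], [1.6, 1.1], [-0.5, 2.0], [-0.5, -0.0], [-4.1, -7.8], [0.1, 0.0], [0.9, 0.4], [0.3, -0.7], [1.2, -0.1]]
[ 0.512 -0.157  0.006]
[ 0.67  -0.085  0.024]
```

Run:
```python
from h import *
t=bot.capture('top');s=bot.capture('scene')
Pt=np.array([[-86,-18,29],[-86,18,29],[-2,48,22],[-50,-43,6],[-50,43,6],[48,43,6]])/1e3
ut=un([[562,420],[487,487],[274,355],[548,310],[375,440],[220,240]],[265,180])
Ps=np.array([[-86,-18,29],[-86,18,29],[48,43,6],[-50,43,6]])/1e3
us=un([[583,168],[590,240],[187,378],[483,355]],[275,180])
def fit(pt,ps):
    f=lambda m:np.r_[(proj(t,w(m,Pt))-ut).ravel()*pt,(proj(s,w(m,Ps))-us).ravel()*ps]
    r=least_squares(f,[.45,-.25,1.0]);print(r.x.round(4),np.degrees(r.x[2]).round(2));print(f(r.x).round(1).reshape(-1,2).tolist());return r.x
fit(1,0);fit(0,1);m=fit(1,1)
print(w(m,np.array([[-2,48,22],[-69,0,23],[-58,0,6],[-26,0,17.5]])/1e3).round(4))
st=bot.sense();from scipy.spatial.transform import Rotation as R
print(R.from_rotvec(st['eef_rot']).as_matrix().round(3),st['eef_pos'],st['clock'])
```

```text
[ 0.5627 -0.2602  0.6377] 36.54
[[0.5, 0.3], [-0.1, -0.4], [0.5, -0.7], [1.0, -0.3], [-0.6, 1.2], [-1.3, -0.3], [-0.0, -0.0], [-0.0, -0.0], [-0.0, -0.0], [0.0, -0.0]]
[ 0.5615 -0.2607  0.6223] 35.66
[[0.0, 0.0], [-0.0, 0.0], [0.0, -0.0], [0.0, 0.0], [-0.0, 0.0], [-0.0, -0.0], [-0.7, 0.0], [0.2, 0.4], [-0.3, -0.4], [0.7, 0.0]]
[ 0.5622 -0.2605  0.6324] 36.24
[[0.5, 0.6], [-0.1, -0.2], [0.6, -0.6], [1.1, 0.0], [-0.7, 1.4], [-1.2, -0.2], [-1.1, -0.3], [-0.1, 0.1], [-0.4, -0.3], [0.5, -0.2]]
[[ 0.5322 -0.2229  0.022 ]
 [ 0.5065 -0.3013  0.023 ]
 [ 0.5154 -0.2948  0.006 ]
 [ 0.5412 -0.2758  0.0175]]
[[ 0.892  0.453 -0.   ]
 [ 0.453 -0.892  0.001]
 [ 0.    -0.001 -1.   ]] [ 0.29418083 -0.57933539  0.2182462 ] 0.3
```

```bash
cat >> h.py <<'E'
from scipy.spatial.transform import Rotation as R
M=np.array([.5622,-.2605,.6324])
def plan(P,yaw_y,m=None):
    "fractions to reach TCP at P (mount frame mm) with tool y along mount-frame angle yaw_y deg (mod 180)"
    m=M if m is None else m
    s=bot.sense();A=R.from_rotvec(s['eef_rot']).as_matrix()
    t=w(m,np.array(P)/1e3)[0];d=A.T@(t-s['eef_pos'])/.2
    cur=np.degrees(np.arctan2(A[1,1],A[0,1]));dw=(np.degrees(m[2])+yaw_y-cur+90)%180-90
    print('t',round(s['clock'],2),'pos',s['eef_pos'].round(4),'w',round(s['width'],4),'F',s['ft_force'].round(1),'q',np.round(s['q'],2),'tilt',A[:,2].round(3))
    print('shift',d.round(3),'turn',round(-dw/120,4),'world deg',round(dw,2),'alt',round((-dw+180*np.sign(dw))/120,3))
def tri(a,ua,b,ub):
    L=[]
    for c,u in((a,ua),(b,ub)):
        T=np.asarray(c['T']);d=T[:3,:3]@np.linalg.solve(c['K'],[*u,1]);L.append((T[:3,3],d/np.linalg.norm(d)))
    A=sum(np.eye(3)-np.outer(d,d) for o,d in L);B=sum((np.eye(3)-np.outer(d,d))@o for o,d in L);return np.linalg.solve(A,B)
E
python3 - <<'E'
from h import *
t=bot.capture('top');s=bot.capture('scene')
for n,a,b in(('torch',(288,275),(352,225)),('jar knob',(347,192),(318,160)),('jar',(352,170),(306,165)),('black upright',(312,140),(259,145)),('3rd hand',(238,242),(292,245))):
    print(n,tri(t,a,s,b).round(3))
plan([-2,51,60],0)
E
```

```text
torch [ 0.403 -0.19   0.11 ]
jar knob [ 0.608 -0.355  0.105]
jar [ 0.676 -0.38   0.047]
black upright [ 0.731 -0.264  0.165]
3rd hand [ 0.482 -0.064  0.123]
t 0.4 pos [ 0.2942 -0.5795  0.2185] w 0.0931 F [ 0.6  0.4 -0.7] q [ 1.07  0.62 -0.01  1.42  0.01  1.1  -0.04] tilt [-0.  0. -1.]
shift [ 1.866 -1.065  0.793] turn 0.6724 world deg -80.68 alt -0.828
```

```bash
python3 -m jog '[[[1,0.95,-0.53,0,-0.8285],[1,0.95,-0.53,0,-0.8285],[1,0.95,-0.53,0,-0.8285],[1,0.95,-0.53,0,-0.8285],[1,0.95,-0.53,0,-0.8285],[1,0.95,-0.53,0,-0.8285],[1,0.95,-0.53,0,-0.8285],[1,0.95,-0.53,0,-0.8285],[1,0.95,-0.53,0,-0.8285],[1,0.95,-0.53,0,-0.8285],[1,0.95,-0.53,0,-0.8285],[1,0.95,-0.53,0,-0.8285],[1,0.95,-0.53,0,-0.8285],[1,0.95,-0.53,0,-0.8285]]]' && python3 -c "
from h import *
plan([-2,51,60],0)"
```

```text
clock: 1.8
eef_pos: [0.4156, -0.3991, 0.2187]
eef_rot: [-1.421, -2.802, -0.0]
ft_force: [0.3, 0.7, 0.6]
width: 0.0005
finger_force: 0.0
t 1.8 pos [ 0.4156 -0.3991  0.2187] w 0.0005 F [0.3 0.7 0.6] q [ 1.04  0.54 -0.49  1.63  0.28  1.04  1.09] tilt [-0.  0. -1.]
shift [0.381 0.991 0.793] turn -0.0002 world deg 0.02 alt 1.5
```

```bash
python3 -m jog '[[[1,0.381,0.991,0,0],[1,0.381,0.991,0,0],[1,0.381,0.991,0,0],[1,0.381,0.991,0,0],[1,0.381,0.991,0.4,0],[1,0.381,0.991,0.79,0],[1,0.381,0.991,0.79,0],[1,0.381,0.991,0.79,0],[1,0.381,0.991,0.79,0],[1,0.381,0.991,0.79,0]]]' && python3 -c "
from h import *
import cv2
plan([-2,51,26],0)
a=[]
for n,(r,c) in(('top',(170,250)),('scene',(140,250))):
    f=bot.capture(n);a.append(cv2.resize(f['frame'][r:r+100,c:c+130,::-1],None,fx=3,fy=5.5) if 0 else cv2.resize(f['frame'][r:r+100,c:c+130,::-1],None,fx=5,fy=5,interpolation=2)[:,:399 if 0 else 650])
    print(n,proj(f,[bot.sense()['eef_pos']]).round(1),'pad',proj(f,w(M,[-.002,.048,.022])).round(1))
cv2.imwrite('pics/p1.png',cv2.resize(cv2.vconcat(a),(390,600)) )"
```

```text
clock: 2.8
eef_pos: [0.5321, -0.2207, 0.0629]
eef_rot: [1.417, 2.799, 0.001]
ft_force: [0.1, 0.2, 1.4]
width: 0.0004
finger_force: 0.0
t 2.8 pos [ 0.5321 -0.2207  0.0629] w 0.0004 F [0.1 0.2 1.4] q [ 0.61  0.72 -0.41  1.8   0.42  0.7   0.6 ] tilt [ 0.004 -0.001 -1.   ]
shift [ 0.006 -0.006  0.184] turn 0.0005 world deg -0.06 alt -1.5
top [[298.1 222. ]] pad [[299.4 223.4]]
scene [[316.1 211. ]] pad [[317.  222.2]]
```

View pics/p1.png

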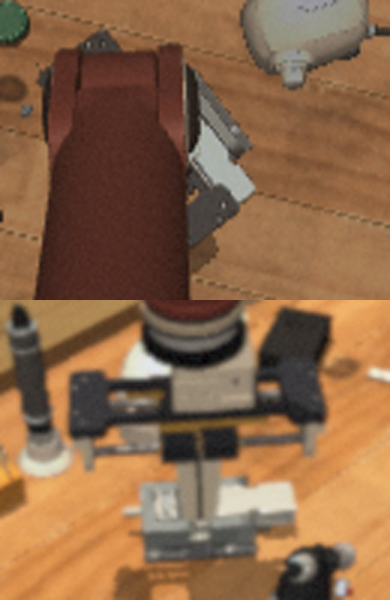

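The arm is lined up over the pad, with the fingertips over the catch in the scene half at about (200,515). I'll press it.

```bash
python3 -m jog '[[[1,0.006,-0.005,0.1,0],[1,0.006,-0.005,0.2,0],[1,0.006,-0.005,0.22,0],[1,0.006,-0.005,0.235,0],[1,0.006,-0.005,0.245,0],[1,0.006,-0.005,0.248,0],[1,0.006,-0.005,0.248,0]]]' && python3 -c "
from h import *
plan([-2,51,13.3],0)"
```

```text
clock: 3.6
eef_pos: [0.5287, -0.2191, 0.0138]
eef_rot: [1.417, 2.803, -0.0]
ft_force: [-5.4, 2.4, 12.8]
width: 0.0005
finger_force: 6.7
t 3.6 pos [ 0.5287 -0.2191  0.0138] w 0.0005 F [-5.4  2.4 12.8] q [ 0.58  0.79 -0.36  1.83  0.46  0.6   0.56] tilt [ 0. -0. -1.]
shift [-0.011  0.002  0.002] turn 0.001 world deg -0.13 alt -1.499
```

```bash
python3 -c "
from h import *
import cv2
f=bot.capture('scene');cv2.imwrite('pics/p2.png',cv2.resize(f['frame'][170:245,270:370,::-1],None,fx=8,fy=8,interpolation=2))
print('old end',proj(f,w(M,np.array([[-86,-18,29],[-86,18,29],[-100,-18,29],[-100,18,29]])/1e3)).round(1))"
```

```text
old end [[346.4 200.3]
 [348.3 209.7]
 [351.6 199.9]
 [353.6 209.3]]
```

View pics/p2.png

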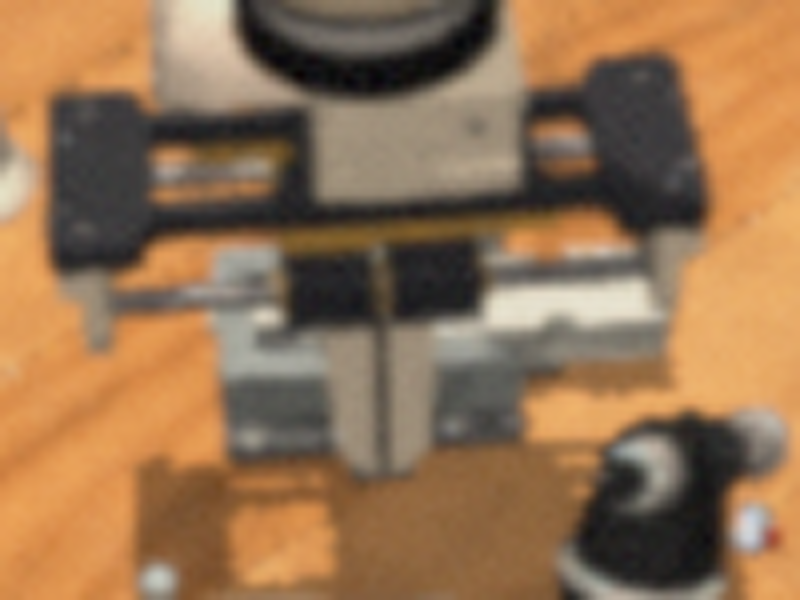

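The block's end corner is now at crop (665,320), which puts it at x = -100 of the mount, so it has been ejected 14 mm. I'll lift, turn, open, and go above the plain grip.

```bash
python3 -m jog '[[[1,0,0,-0.1,0],[1,0,0,-0.35,0],[1,0,0,-0.6,0],[-0.3,0,0,-0.6,0.15],[-0.3,0,0,-0.6,0.3],[-0.3,0,0,-0.6,0.75],[-0.3,0,0,-0.6,0.75],[-0.3,0,0,-0.6,0.75],[-0.3,0,0,-0.6,0.75],[-0.3,0,0,-0.6,0.75],[-0.3,0,0,-0.6,0.75],[-0.3,0,0,-0.6,0.75],[-0.3,0,0,-0.6,0.75],[-0.3,0,0,-0.6,0.75],[-0.3,0,0,-0.6,0.75]]]' && python3 -c "
from h import *
plan([-83,0,50],90)"
```

```text
clock: 5.15
eef_pos: [0.5294, -0.2202, 0.1322]
eef_rot: [2.983, 0.98, 0.003]
ft_force: [-0.1, 0.4, -0.8]
width: 0.06
finger_force: 0.0
t 5.15 pos [ 0.5294 -0.2202  0.1322] w 0.06 F [-0.1  0.4 -0.8] q [ 0.36  0.59 -0.01  1.76  0.01  0.79 -0.59] tilt [ 0.002 -0.001 -1.   ]
shift [-0.403  0.258  0.411] turn 0.0011 world deg -0.13 alt -1.499
```

```bash
python3 -m jog '[[[-0.3,-0.403,0.258,0,0],[-0.3,-0.403,0.258,0,0],[-0.3,-0.403,0.258,0,0],[-0.3,-0.403,0.258,0.2,0],[-0.3,-0.403,0.258,0.41,0],[-0.3,-0.403,0.258,0.53,0],[-0.3,-0.403,0.258,0.63,0],[-0.3,-0.403,0.258,0.64,0],[-0.3,-0.403,0.258,0.64,0],[0.05,-0.403,0.258,0.64,0],[0.2,-0.403,0.258,0.64,0],[0.3,-0.403,0.258,0.64,0],[0.3,-0.403,0.258,0.64,0],[0.3,-0.403,0.258,0.64,0]]]' 5 && python3 -c "
from h import *
plan([-83,0,4],90)"
```

```text
clock: 6.55
eef_pos: [0.4949, -0.3096, 0.0039]
eef_rot: [2.984, 0.979, 0.002]
ft_force: [0.1, 0.2, 3.4]
width: 0.036
finger_force: 5.0
t 6.55 pos [ 0.4949 -0.3096  0.0039] w 0.036 F [0.1 0.2 3.4] q [ 0.53  0.79 -0.02  1.81  0.02  0.54 -0.44] tilt [ 0.002 -0.001 -1.   ]
shift [ 0.001  0.001 -0.   ] turn 0.0008 world deg -0.09 alt -1.499
```

```bash
python3 -m jog '[[[0.6,0,0,0,0],[0.6,0,0,0,0],[0.6,-0.02,0,0,0],[0.6,-0.05,0,0,0],[0.6,-0.1,0,0,0],[0.6,-0.15,0,0,0],[0.6,-0.15,0,0,0]]]' 60 && python3 -c "
from h import *
plan([-188,0,4],90)"
```

```text
clock: 7.25
eef_pos: [0.4682, -0.3284, 0.0031]
eef_rot: [-2.986, -0.976, 0.003]
ft_force: [-0.7, -1.8, 3.9]
width: 0.0355
finger_force: 59.9
t 7.25 pos [ 0.4682 -0.3284  0.0031] w 0.0355 F [-0.7 -1.8  3.9] q [ 0.59  0.78 -0.02  1.84  0.03  0.52 -0.4 ] tilt [-0.002 -0.001 -1.   ]
shift [-0.36   0.004 -0.004] turn -0.0002 world deg 0.02 alt 1.5
```

```bash
python3 -m jog '[[[0.6,-0.08,0,0,0],[0.6,-0.16,0,0,0],[0.6,-0.24,0,0,0],[0.6,-0.32,0,-0.002,0],[0.6,-0.36,0,-0.005,0],[0.6,-0.36,0,-0.1,0],[0.6,-0.36,0,-0.25,0],[0.6,-0.36,0,-0.25,0],[0.6,-0.36,0,-0.25,0]]]' && python3 -c "
from h import *
import cv2
plan([-150,-90,80],0)
a=[]
f=bot.capture('scene');g=bot.capture('top')
print('tcp',proj(f,[bot.sense()['eef_pos']]),proj(g,[bot.sense()['eef_pos']]))
a=[cv2.resize(x,(400,300),interpolation=2) for x in (f['frame'][150:240,310:430,::-1],g['frame'][180:270,290:410,::-1])]
cv2.imwrite('pics/p3.png',cv2.vconcat(a))"
```

```text
clock: 8.15
eef_pos: [0.4108, -0.3697, 0.0526]
eef_rot: [-2.984, -0.978, 0.002]
ft_force: [-1.1, 0.3, -3.9]
width: 0.0357
finger_force: 59.8
t 8.15 pos [ 0.4108 -0.3697  0.0526] w 0.0357 F [-1.1  0.3 -3.9] q [ 0.72  0.68 -0.05  1.87  0.05  0.59 -0.3 ] tilt [-0.002  0.    -1.   ]
shift [ 0.182  0.457 -0.138] turn -0.7494 world deg 89.93 alt 0.751
tcp [[386.03946505 196.48325359]] [[351.98126433 265.5045467 ]]
```

View pics/p3.png

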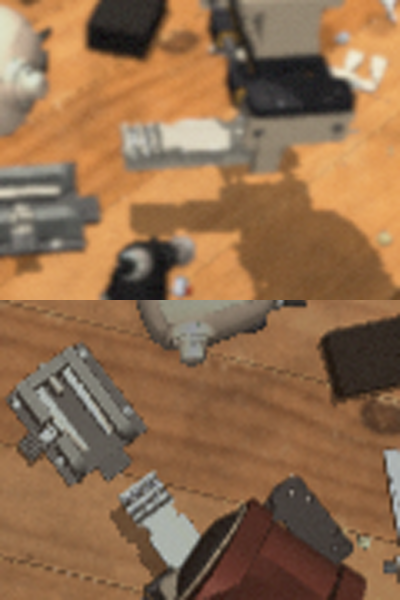

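The block is out, level in the grip, with its grooved end towards the mount. I'll turn it +90° and carry it to the free patch to lay it down.

```bash
python3 -m jog '[[[0.6,0,0,-0.14,0],[0.6,0.05,0.1,-0.14,-0.75],[0.6,0.1,0.2,-0.14,-0.75],[0.6,0.15,0.3,-0.14,-0.75],[0.6,0.19,0.4,-0.14,-0.75],[0.6,0.19,0.4,-0.14,-0.75],[0.6,0.19,0.4,-0.14,-0.75],[0.6,0.19,0.4,-0.14,-0.75],[0.6,0.19,0.4,-0.14,-0.75],[0.6,0.19,0.4,-0.14,-0.75],[0.6,0.19,0.4,-0.14,-0.75],[0.6,0.19,0.4,-0.14,-0.75],[0.6,0.19,0.4,-0.14,-0.75],[0.6,0.19,0.4,-0.14,-0.75]]]' && python3 -c "
from h import *
plan([-150,-80,1],0)"
```

```text
clock: 9.65
eef_pos: [0.4894, -0.4112, 0.0796]
eef_rot: [-1.419, -2.8, -0.001]
ft_force: [-1.1, -1.0, -3.6]
width: 0.0355
finger_force: 59.8
t 9.65 pos [ 0.4894 -0.4112  0.0796] w 0.0355 F [-1.1 -1.  -3.6] q [ 0.94  0.79 -0.49  1.59  0.45  0.87  0.92] tilt [-0.002  0.002 -1.   ]
shift [-0.008 -0.011  0.393] turn 0.0 world deg -0.0 alt -1.5
```

```bash
python3 -m jog '[[[0.6,0,0,0.15,0],[0.6,0,0,0.28,0],[0.6,0,0,0.36,0],[0.6,0,0,0.38,0],[0.6,0,0,0.388,0],[0.6,0,0,0.392,0],[0.6,0,0,0.392,0]]]' && python3 -m jog '[[[0.3,0,0,0,0],[0.3,0,0,0,0],[0.2,0,0,0,0],[0.1,0,0,0,0],[-0.1,0,0,0,0],[-0.3,0,0,0,0],[-0.3,0,0,0,0]]]' 3 && python3 -c "
from h import *
plan([-150,6,80],0)"
```

```text
clock: 10.35
eef_pos: [0.491, -0.4119, 0.0038]
eef_rot: [1.417, 2.801, -0.0]
ft_force: [0.8, -0.1, -2.9]
width: 0.0353
finger_force: 59.8
clock: 11.05
eef_pos: [0.4902, -0.4115, 0.0027]
eef_rot: [1.418, 2.803, 0.0]
ft_force: [-0.0, -0.1, 0.1]
width: 0.0591
finger_force: 0.0
t 11.05 pos [ 0.4902 -0.4115  0.0027] w 0.0591 F [-0.  -0.1  0.1] q [ 0.91  0.89 -0.43  1.63  0.51  0.73  0.87] tilt [ 0.  0. -1.]
shift [ 0.426 -0.012 -0.386] turn 0.0009 world deg -0.11 alt -1.499
```

```bash
python3 -m jog '[[[-0.3,0,0,-0.2,0],[-0.3,0,0,-0.4,0],[-0.3,0.2,-0.01,-0.55,0.75],[-0.3,0.426,-0.012,-0.55,0.75],[-0.3,0.426,-0.012,-0.55,0.75],[-0.3,0.426,-0.012,-0.55,0.75],[-0.3,0.426,-0.012,-0.55,0.75],[-0.3,0.426,-0.012,-0.55,0.75],[-0.3,0.426,-0.012,-0.55,0.75],[-0.3,0.426,-0.012,-0.55,0.75],[-0.3,0.426,-0.012,-0.55,0.75],[-0.3,0.426,-0.012,-0.55,0.75],[-0.3,0.426,-0.012,-0.55,0.75]]]' && python3 -m jog '[[[-0.3,0,0,0,0.75],[-0.3,0,0,0,0.75],[-0.3,0,0,0,0.75],[-0.3,0,0,0,0.75],[-0.3,0,0,0,0.75],[-0.3,0,0,0,0.75],[-0.3,0,0,0,0.75],[-0.3,0,0,0,0.75],[-0.3,0,0,0,0.75],[-0.3,0,0,0,0.75],[-0.3,0,0,0,0.75],[-0.3,0,0,0,0.75]]]' && python3 -c "
from h import *
import cv2
plan([-150,6,1],0)
f=bot.capture('scene');g=bot.capture('top')
a=[cv2.resize(x,(600,300),interpolation=2) for x in (f['frame'][170:230,340:460,::-1],g['frame'][205:265,320:440,::-1])]
cv2.imwrite('pics/p4.png',cv2.vconcat(a))
P=w(M,np.array([[x,y,23] for x in(-168,-132) for y in (23,-97)])/1e3);print((proj(f,P)-[340,170])*5,(proj(g,P)-[320,205])*5)"
```

```text
clock: 12.35
eef_pos: [0.4379, -0.344, 0.1128]
eef_rot: [-2.987, -0.974, -0.0]
ft_force: [-1.1, 0.0, 0.1]
width: 0.0607
finger_force: 0.0
clock: 13.55
eef_pos: [0.4381, -0.3437, 0.1125]
eef_rot: [-2.804, 1.416, 0.001]
ft_force: [-0.7, -0.6, -0.6]
width: 0.0606
finger_force: 0.0
t 13.55 pos [ 0.4381 -0.3437  0.1125] w 0.0606 F [-0.7 -0.6 -0.6] q [ 0.38  0.63  0.39  1.83 -0.33  0.75 -1.56] tilt [-0.  0. -1.]
shift [0.001 0.003 0.558] turn 0.0014 world deg -0.17 alt -1.499
[[198.30993291 201.97243768]
 [155.66232643  55.80602894]
 [129.95691519 206.89917994]
 [ 93.07732175  60.0703929 ]] [[106.16089906 297.59772977]
 [271.11083838 170.33940099]
 [ 67.81178813 246.67447906]
 [232.61416066 120.45629263]]
```

View pics/p4.png

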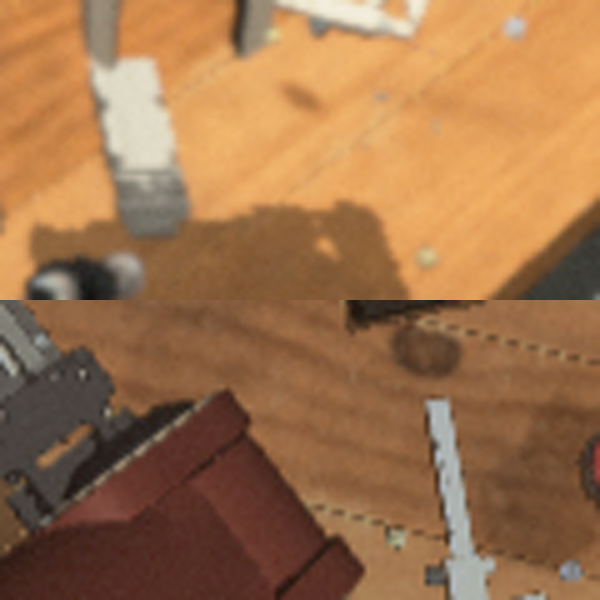

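```bash
python3 -c "
from h import *
f=bot.capture('scene')
P=np.array([ray(f,np.array(u)/5+[340,170],.023) for u in((120,206),(187,201),(155,58),(93,62))])
c,s=np.cos(M[2]),np.sin(M[2]);D=P[:,:2]-M[:2];L=np.c_[c*D[:,0]+s*D[:,1],-s*D[:,0]+c*D[:,1]]*1e3
print(L.round(1));a=L[:2].mean(0);b=L[2:].mean(0);print(a,b,np.linalg.norm(a-b),np.degrees(np.arctan2(*(a-b))))"
```

```text
[[-127.    21.8]
 [-162.3   21.7]
 [-167.3  -95.1]
 [-131.7  -95.3]]
[-144.63479645   21.74818204] [-149.474141    -95.21147922] 117.05973524837802 2.3693292856877393
```

```bash
python3 -m jog '[[[-0.3,0,-0.02,0.2,0.018],[-0.3,0,-0.02,0.4,0.018],[-0.3,0,-0.02,0.5,0.018],[-0.3,0,-0.02,0.545,0.018],[-0.3,0,-0.02,0.556,0.018],[-0.3,0,-0.02,0.556,0.018],[0,0,-0.02,0.556,0.018],[0.3,0,-0.02,0.556,0.018],[0.3,0,-0.02,0.556,0.018],[0.3,0,-0.02,0.556,0.018]]]' 5 && python3 -m jog '[[[0.6,0,0,0,0],[0.6,0,0,0,0],[0.6,0,0,-0.05,0],[0.6,0,0,-0.2,0],[0.6,0,0,-0.4,0],[0.6,0,0,-0.4,0],[0.6,0,0,-0.4,0]]]' 60 && python3 -c "
from h import *
plan([-187,0,40],90)"
```

```text
clock: 14.7
eef_pos: [0.4413, -0.3421, 0.0021]
eef_rot: [2.776, -1.47, 0.002]
ft_force: [-0.2, 0.2, 2.9]
width: 0.0362
finger_force: 5.0
clock: 15.4
eef_pos: [0.4407, -0.3413, 0.0817]
eef_rot: [-2.776, 1.47, 0.001]
ft_force: [-0.0, 0.4, -3.5]
width: 0.0352
finger_force: 59.9
t 15.4 pos [ 0.4407 -0.3413  0.0817] w 0.0352 F [-0.   0.4 -3.5] q [ 0.38  0.67  0.38  1.85 -0.37  0.69 -1.57] tilt [-0.     0.001 -1.   ]
shift [0.04  0.205 0.208] turn 0.733 world deg -87.96 alt -0.767
```

```bash
python3 -m jog '[[[0.6,0.04,0.1,0,-0.767],[0.6,0.04,0.2,0,-0.767],[0.6,0.04,0.2,0,-0.767],[0.6,0.04,0.2,0,-0.767],[0.6,0.04,0.2,0,-0.767],[0.6,0.04,0.2,0,-0.767],[0.6,0.04,0.2,0,-0.767],[0.6,0.04,0.2,0,-0.767],[0.6,0.04,0.2,0.1,-0.767],[0.6,0.04,0.2,0.2,-0.767],[0.6,0.04,0.2,0.2,-0.767],[0.6,0.04,0.2,0.2,-0.767],[0.6,0.04,0.2,0.2,-0.767],[0.6,0.04,0.2,0.2,-0.767]]]' && python3 -c "
from h import *
import cv2
plan([-160,0,4.5],90)
f=bot.capture('scene');g=bot.capture('top')
a=[cv2.resize(x,(720,300),interpolation=2) for x in (f['frame'][175:235,285:429,::-1],g['frame'][190:250,280:424,::-1])]
cv2.imwrite('pics/p5.png',cv2.vconcat(a))
e=bot.sense()['eef_pos'];q=(w([0,0,M[2]],np.array([[103,y,z] for y in(18,-18) for z in(24,)])/1e3)+e);print('block end pred',((proj(f,q)-[285,175])*5).round(),((proj(g,q)-[280,190])*5).round())"
```

```text
clock: 16.8
eef_pos: [0.4123, -0.3709, 0.0412]
eef_rot: [-2.986, -0.974, 0.0]
ft_force: [-0.2, 0.3, -3.1]
width: 0.0354
finger_force: 59.9
t 16.8 pos [ 0.4123 -0.3709  0.0412] w 0.0354 F [-0.2  0.3 -3.1] q [ 0.75  0.71 -0.08  1.87  0.1   0.57 -0.34] tilt [-0.  0. -1.]
shift [ 0.131 -0.002  0.183] turn -0.0009 world deg 0.11 alt 1.499
block end pred [[313. 121.]
 [303.  74.]] [[226. 243.]
 [278. 204.]]
```

View pics/p5.png

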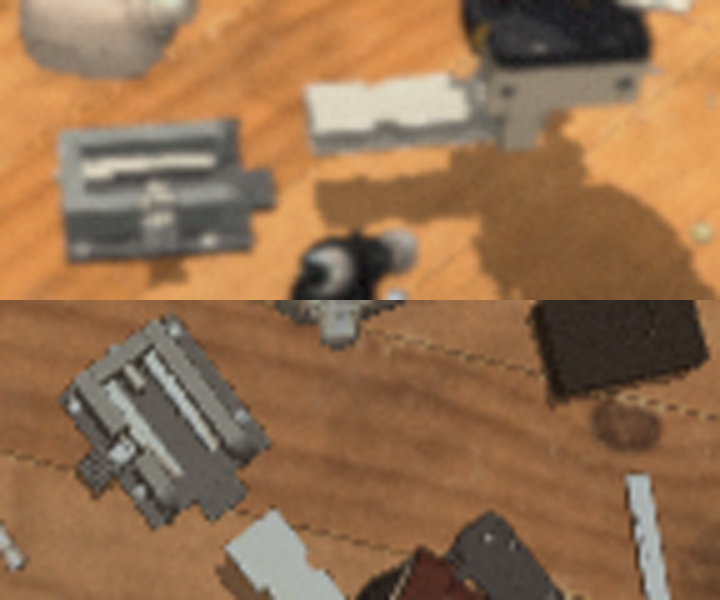

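The block is level, plain end forward and lined up with the channel. Its end corners sit at (310,127) and (305,86) in the scene half. I'll bring its leading end down on the landing.

```bash
python3 -m jog '[[[0.6,0.05,-0.002,0.07,-0.001],[0.6,0.1,-0.002,0.13,-0.001],[0.6,0.135,-0.002,0.145,-0.001],[0.6,0.135,-0.002,0.15,-0.001],[0.6,0.135,-0.002,0.155,-0.001],[0.6,0.135,-0.002,0.16,-0.001],[0.6,0.135,-0.002,0.16,-0.001]]]' && python3 -c "
from h import *
plan([-69,0,8],90)" && python3 -m jog '[[[0.6,0,0,0.005,0],[0.6,0,0,0.005,0]]]' && python3 -c "
from h import *
plan([-69,0,8],90);print(bot.sense()['torque'])"
```

```text
clock: 17.6
eef_pos: [0.4335, -0.3553, 0.0096]
eef_rot: [2.985, 0.978, -0.0]
ft_force: [-0.1, 0.0, -3.6]
width: 0.0353
finger_force: 59.9
t 17.6 pos [ 0.4335 -0.3553  0.0096] w 0.0353 F [-0.1  0.  -3.6] q [ 0.69  0.76 -0.07  1.87  0.1   0.51 -0.38] tilt [-0.    -0.001 -1.   ]
shift [ 0.454 -0.002  0.008] turn 0.0004 world deg -0.05 alt -1.5
clock: 17.8
eef_pos: [0.4338, -0.3553, 0.0087]
eef_rot: [2.985, 0.978, 0.0]
ft_force: [0.1, -0.6, -3.0]
width: 0.0353
finger_force: 59.9
t 17.8 pos [ 0.4338 -0.3553  0.0087] w 0.0353 F [ 0.1 -0.6 -3. ] q [ 0.69  0.76 -0.07  1.87  0.1   0.51 -0.38] tilt [ 0.    -0.001 -1.   ]
shift [ 0.453 -0.002  0.003] turn 0.0005 world deg -0.06 alt -1.5
[-0.11952751  0.1068592  -0.00016413]
```

Still in the air, so I'll lower it in 1 mm steps until it makes contact.

```bash
python3 -m jog '[[[0.6,0,-0.001,0.005,0],[0.6,0,-0.001,0.005,0]]]'|grep -E 'pos|ft'; python3 -m jog '[[[0.6,0,0,0.005,0],[0.6,0,0,0.005,0]]]'|grep -E 'pos|ft';python3 -c "
from h import *
print(bot.sense()['torque'])"
```

```text
eef_pos: [0.4339, -0.3551, 0.0077]
ft_force: [-0.0, -0.6, -0.6]
eef_pos: [0.4339, -0.3551, 0.0068]
ft_force: [-0.7, -1.3, 2.1]
[-0.16134019  0.08136882 -0.01904542]
```

```bash
python3 -m jog '[[[0.6,0.03,0,-0.002,0],[0.6,0.07,0,-0.002,0],[0.6,0.11,0,-0.002,0],[0.6,0.15,0,-0.002,0],[0.6,0.15,0,-0.002,0]]]' && python3 -c "
from h import *
plan([-69,0,7.5],90)"
```

```text
clock: 18.7
eef_pos: [0.4605, -0.3373, 0.0075]
eef_rot: [2.982, 0.979, 0.005]
ft_force: [1.5, -3.0, 0.8]
width: 0.0354
finger_force: 59.8
t 18.7 pos [ 0.4605 -0.3373  0.0075] w 0.0354 F [ 1.5 -3.   0.8] q [ 0.63  0.77 -0.06  1.85  0.09  0.52 -0.43] tilt [ 0.004 -0.002 -1.   ]
shift [ 0.292 -0.008  0.   ] turn 0.001 world deg -0.12 alt -1.499
```

```bash
python3 -m jog '[[[0.6,0,0.006,0,0],[0.6,0.04,0.006,0,0],[0.6,0.08,0.006,0,0],[0.6,0.12,0.006,0,0],[0.6,0.15,0.006,0,0],[0.6,0.15,0.006,0,0]]]' && python3 -c "
from h import *
plan([-69,0,7.5],90);s=bot.sense();print(w([0,0,-M[2]],s['ft_force']))"
```

```text
clock: 19.3
eef_pos: [0.4846, -0.3212, 0.0078]
eef_rot: [2.982, 0.977, 0.003]
ft_force: [-0.1, -5.1, 5.1]
width: 0.0355
finger_force: 59.8
t 19.3 pos [ 0.4846 -0.3212  0.0078] w 0.0355 F [-0.1 -5.1  5.1] q [ 0.58  0.78 -0.06  1.82  0.08  0.54 -0.46] tilt [ 0.003 -0.003 -1.   ]
shift [ 0.147 -0.016  0.002] turn 0.0004 world deg -0.04 alt -1.5
[[-3.0487032  -4.06047406  5.13343106]]
```

```bash
cat > r.py <<'E'
from h import *
s=bot.sense();D=w([0,0,-M[2]],s['eef_pos']-[M[0],M[1],0])[0]*1e3;A=R.from_rotvec(s['eef_rot']).as_matrix()
print('t',round(s['clock'],2),'mount xyz mm',D.round(1),'yaw err',np.degrees(np.arctan2(A[1,0],A[0,0])-M[2]).round(2),'F',w([0,0,-M[2]],s['ft_force']).round(1),'Tz',s['torque'].round(2),'pitchroll',(w([0,0,-M[2]],A[:,2])[0,:2]*57.3).round(2),'w',round(s['width'],4))
E
python3 r.py; python3 -m jog '[[[0.6,0,0.006,-0.003,0],[0.6,0,0.006,-0.003,0]]]' >/dev/null; python3 r.py; python3 -m jog '[[[0.6,0,0.006,-0.003,0],[0.6,0,0.006,-0.003,0]]]' >/dev/null; python3 r.py
```

```text
t 19.3 mount xyz mm [-98.5  -3.1   7.8] yaw err 0.04 F [[-3.  -4.1  5.1]] Tz [-0.95  0.02 -0.34] pitchroll [ 0.05 -0.25] w 0.0355
t 19.5 mount xyz mm [-98.2  -3.2   7.8] yaw err 0.1 F [[-1.7 -3.8  3.5]] Tz [-0.8  -0.14 -0.36] pitchroll [ 0.08 -0.11] w 0.0353
t 19.7 mount xyz mm [-98.2  -3.3   7.9] yaw err 0.14 F [[-0.6 -3.1  0.9]] Tz [-0.47 -0.28 -0.34] pitchroll [0.07 0.01] w 0.0355
```

```bash
python3 -m jog '[[[0.6,0,-0.007,0,0.007],[0.6,0,-0.007,0,0.007]]]' >/dev/null; python3 r.py; python3 -m jog '[[[0.6,0,-0.007,0,0.006],[0.6,0,-0.007,0,0.006]]]' >/dev/null; python3 r.py
```

```text
t 19.9 mount xyz mm [-98.2  -2.2   8. ] yaw err -0.74 F [[ 0.9 -4.5  0.9]] Tz [-0.5  -0.54 -0.37] pitchroll [ 0.08 -0.04] w 0.0354
t 20.1 mount xyz mm [-98.5  -0.8   8. ] yaw err -1.48 F [[ 0.9 -4.5 -0.4]] Tz [-0.6  -0.66 -0.37] pitchroll [ 0.05 -0.03] w 0.0353
```

Run:
```python
from h import *
t=bot.capture('top');s=bot.capture('scene')
B={'a':(48,43,6),'b':(-50,43,6),'c':(-50,-43,6),'d':(48,-43,6)}
Pt=np.array([B[k] for k in 'abcd'])/1e3;ut=un([[62,103],[158,227],[268,140],[168,18]],[280,190],5)
Ps=np.array([B['a'],B['b']])/1e3;us=un([[69,262],[250,247]],[285,175],5)
for c,P,u in((t,Pt,ut),(s,Ps,us)):
    W=np.array([ray(c,q,p[2]) for q,p in zip(u,P)]);print(W.round(4).tolist(),'edge a-b yaw',np.degrees(np.arctan2(*(W[0]-W[1])[1::-1])).round(1),np.linalg.norm(W[0]-W[1]).round(4))
    if len(W)>2:print('d-c',np.degrees(np.arctan2(*(W[3]-W[2])[1::-1])),np.linalg.norm(W[3]-W[2]),'c->b',np.degrees(np.arctan2(*(W[1]-W[2])[1::-1]))-90,np.linalg.norm(W[1]-W[2]))
```

```text
[[0.573, -0.2008, 0.006], [0.4992, -0.2566, 0.006], [0.5495, -0.322, 0.006], [0.6231, -0.264, 0.006]] edge a-b yaw 37.1 0.0925
d-c 38.24585893546042 0.09376189995140749 c->b 37.58829322200994 0.08248768173531293
[[0.5727, -0.1971, 0.006], [0.4979, -0.2534, 0.006]] edge a-b yaw 37.0 0.0936
```

```bash
python3 -m jog '[[[0.6,0,0.003,0,-0.011],[0.6,0.03,0.003,0,-0.011],[0.6,0.06,0.003,0,-0.011],[0.6,0.075,0.003,0,-0.011],[0.6,0.075,0.003,0,-0.011]]]' >/dev/null; python3 r.py
```

```text
t 20.7 mount xyz mm [-86.2  -1.9   8.1] yaw err -0.16 F [[-2.7 -3.3  1.9]] Tz [-1.05 -0.12 -0.34] pitchroll [-0.17  0.02] w 0.0357
```

```bash
python3 -m jog '[[[0.6,0.03,0,0,0],[0.6,0.06,0,0,0],[0.6,0.075,0,0,0],[0.6,0.075,0,0,0]]]' >/dev/null; python3 r.py;  python3 -m jog '[[[0.6,0.015,0,0,0],[0.6,0.03,0,0,0],[0.6,0.03,0,0,0]]]' >/dev/null; python3 r.py
```

```text
t 21.1 mount xyz mm [-75.6  -2.    8.1] yaw err -0.3 F [[-8.3 -4.   4.3]] Tz [-1.75  0.9  -0.3 ] pitchroll [-0.52  0.1 ] w 0.0354
t 21.4 mount xyz mm [-70.7  -1.9   8.1] yaw err -0.32 F [[-9.6 -2.9  5.8]] Tz [-1.88  1.09 -0.26] pitchroll [-0.6   0.13] w 0.0354
```

```bash
python3 -m jog '[[[0.6,0.01,0,0,0],[0.6,0.02,0,0,0],[0.6,0.02,0,0,0]]]' >/dev/null; python3 r.py;  python3 -m jog '[[[0.6,0.01,0,0,0],[0.6,0.02,0,0,0],[0.6,0.02,0,0,0]]]' >/dev/null; python3 r.py
```

```text
t 21.7 mount xyz mm [-67.6  -1.7   8.1] yaw err -0.38 F [[-10.2  -3.    6.4]] Tz [-1.89  1.32 -0.33] pitchroll [-0.67  0.19] w 0.0353
t 22.0 mount xyz mm [-67.6  -1.6   8.1] yaw err -0.46 F [[-16.1  -2.3   8.7]] Tz [-2.48  2.24 -0.22] pitchroll [-0.99  0.27] w 0.0355
```

```bash
python3 -m jog '[[[0.6,0.015,0,0,0],[0.6,0.015,0,0,0],[0.6,0.015,0,0,0]]]' >/dev/null; python3 r.py;  python3 -m jog '[[[0.6,-0.04,0,0,0],[0.6,-0.06,0,0,0],[0.6,-0.06,0,0,0]]]' >/dev/null; python3 r.py; python3 -m jog '[[[0.6,-0.02,0,0,0],[0.6,-0.02,0,0,0],[0.6,-0.02,0,0,0]]]' >/dev/null; python3 r.py
```

```text
t 22.3 mount xyz mm [-67.6  -1.6   8.1] yaw err -0.53 F [[-20.3  -2.2  10.3]] Tz [-2.88  2.8  -0.18] pitchroll [-1.22  0.33] w 0.0355
t 22.6 mount xyz mm [-68.2  -1.6   8.1] yaw err -0.24 F [[-7.1 -3.2  5.4]] Tz [-1.52  0.76 -0.25] pitchroll [-0.3  0.1] w 0.0353
t 22.9 mount xyz mm [-69.3  -1.3   8.1] yaw err -0.14 F [[-5.  -2.7  3.7]] Tz [-1.15  0.42 -0.28] pitchroll [-0.11  0.07] w 0.0355
```

```bash
python3 -m jog '[[[0.6,-0.02,0,0,0],[0.6,-0.02,0,0,0],[0.6,-0.02,0,0,0]]]' >/dev/null; python3 r.py; python3 -m jog '[[[0.6,-0.02,0,0,0],[0.6,-0.02,0,0,0],[0.6,-0.02,0,0,0]]]' >/dev/null; python3 r.py
```

```text
t 23.2 mount xyz mm [-69.5  -1.4   8.1] yaw err -0.05 F [[ 3.1 -2.7  0.2]] Tz [-0.15 -0.93 -0.46] pitchroll [ 0.19 -0.01] w 0.0356
t 23.5 mount xyz mm [-69.7  -1.4   8.1] yaw err 0.05 F [[ 8.6 -4.5 -2. ]] Tz [ 0.47 -1.84 -0.55] pitchroll [ 0.49 -0.09] w 0.0353
```

It's latched: the block stays put at x = -69.6 against an 8.6 N pull. Now I'll relax, release and retreat.

```bash
python3 -m jog '[[[0.6,0.03,0.006,0,0],[0.6,0.03,0.006,0,0],[0.6,0.03,0.006,0,0]]]' >/dev/null; python3 r.py; python3 -m jog '[[[0.2,0,0,0,0],[0.1,0,0,0,0],[-0.1,0,0,0,0],[-0.3,0,0,0,0],[-0.3,0,0,0,0],[-0.3,0,0,-0.1,0],[-0.3,0,0,-0.3,0],[-0.3,0,0,-0.5,0],[-0.3,-0.3,0.1,-0.7,0],[-0.3,-0.6,0.3,-0.7,0],[-0.3,-0.9,0.5,-0.7,0],[-0.3,-0.9,0.7,-0.7,0],[-0.3,-0.9,0.9,-0.7,0],[-0.3,-0.9,0.9,-0.7,0],[-0.3,-0.9,0.9,-0.7,0],[-0.3,-0.9,0.9,-0.7,0]]]' 5; python3 r.py; python3 -c "
from h import *
import cv2
f=bot.capture('scene');g=bot.capture('top')
a=[cv2.resize(x,(600,300),interpolation=2) for x in (f['frame'][180:240,270:390,::-1],g['frame'][185:245,275:395,::-1])]
cv2.imwrite('pics/p6.png',cv2.vconcat(a))
P=np.array([[-86,-18,29],[-86,18,29]])/1e3;print((proj(f,w(M,P))-[270,180])*5,(proj(g,w(M,P))-[275,185])*5)"
```

```text
t 23.8 mount xyz mm [-69.4  -1.7   8.1] yaw err -0.05 F [[2.1 0.1 4.5]] Tz [ 0.29 -0.36 -0.22] pitchroll [0.02 0.11] w 0.0353
clock: 25.4
eef_pos: [0.4674, -0.5553, 0.147]
eef_rot: [-2.985, -0.972, 0.001]
ft_force: [-0.2, -0.2, 0.8]
width: 0.0603
finger_force: 0.0
t 25.4 mount xyz mm [-250.7 -181.8  147. ] yaw err -0.16 F [[-0.3 -0.1  0.8]] Tz [ 0.01 -0.04 -0.03] pitchroll [0.02 0.13] w 0.0603
[[381.92434833 101.52114394]
 [391.30041927 148.25964326]] [[301.51260219 238.43351078]
 [251.49603328 276.38509611]]
```

View pics/p6.png

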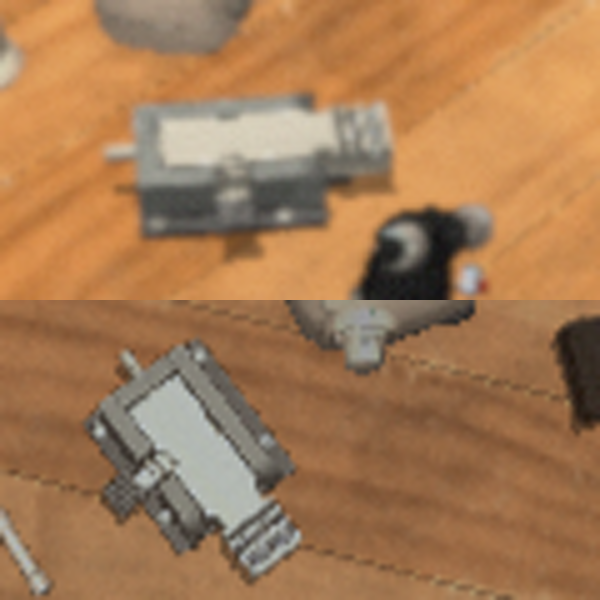

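The block is home with its grooved end standing out: the end corners are at (385,103) and (391,148), against a predicted (382,102) and (391,148). The ejector pin stands out at the back and the catch is in. The arm is clear, so I'm handing in.

```bash
python3 -c "
from bench import bot
print(bot.hand_in())"
```

```text
the job is handed in; nothing more can be done
None
```

The block is turned round in its mount: fully home, plain end in and grooved end out. The catch held it against an 8.6 N pull, no bystander was touched on purpose, and the job was handed in at about 25 s.

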